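Load the specimen tray

ROBOT

A 6-joint arm with a two-finger parallel gripper is mounted at the origin on the work surface. World frame = base frame: x ahead of the robot, y to its left, z up, the work surface at z = 0. Lengths are in m, angles in degrees, forces in N, time in s.
With the tool pointing down it reaches from about 0.25 to 0.725 m from the base axis. Payload 9.7 kg.
Tool frame: the origin (TCP) lies between the finger pads; the fingertips stand 25 mm ahead of it and the grasp point (between the pads) lies 6 mm ahead of it; z points along the fingers, y is the line along which they close (so a half turn about z gives the same grasp; the last joint's range is limited). The gripper opens to 85 mm and grips with 20 to 120 N. Pads are 22 mm wide; open, the fingers measure 114 mm over their backs; the gripper's body (76 mm by 85 mm) begins 54 mm behind the grasp point. The pads swing forward as they close: fully open they stand 13 mm farther back than shut.
Start: joints at [76.031, 4.979, 10.078, 95.1, 0, 90], TCP at [0.133, 0.534, 0.256] pointing down, gripper open.
Joint ranges: [-179.16, 179.16], [-48.56, 103.87], [-65.8, 70.77], [-126.05, 130.52], [-82.76, 87.17], [-180, 180]. Speed limits (degrees/s): [127.2, 127.2, 147.25, 180, 180, 180].

INTERFACE

Orientations are given as [roll, pitch, yaw] about the fixed x, y, z axes, in that order (R = Rz(yaw) Ry(pitch) Rx(roll)).
In Python, from workcell import bot gives the robot as it stands.
- The arm moves only by the shell command python3 drive.py 'ROWS' [FORCE]. ROWS is rows parted by semicolons, their numbers by spaces, 1 to 5 of them, each of 5 numbers: dx, dy, dz in m, then a turn about the tool's z in degrees, then the finger opening in m; each row is the pose to reach, as a shift and turn from the pose commanded when the command began, along the tool's axes at that moment; what a row does not reach only later rows make up. A row lasts 1/12 s, in which the tool goes at most 0.0417 m and 7.16 degrees, less where a joint would pass 70% of its speed; a pose out of reach is approached as far as the arm can. The fingers move at their own pace and stop on an object; FORCE is the grip in N (left out, the last holds). Time passes only in rows, so rows that do not move let the fingers close. It prints the time, the measured TCP pose, the force, the opening and the grip force at its end.
- bot.get_obs(): the state, without advancing time (a new reading comes with each control period).
- bot.camera(name): name is "scene" or "top" or "wrist"; returns the picture (400x640x3 uint8, blue, green, red); there is no depth.
- bot.camera_info(name): a dict with "mtx" (3x3 intrinsics, pixels), "k1" (the pictures are not rectified: a ray, as slopes to the right and down, at radius r is drawn at 1 + k1 r^2 times it, then the intrinsics apply), "extrinsics" (4x4, takes a point from camera to world coordinates). Camera axes: x right, y down, z forward; pixel columns grow to the right and rows downward; lengths in m; the calibration is good to about 2 mm. A picture is of the moment at which its call begins: read the wrist's pose just before it. camera_info takes no time and is no camera call; for the wrist camera it gives the pose at the moment of the call.
- bot.job_done(): hands the job in; it is judged then, once.
The state is a dict: "time": time; "q": joint angles; "qd": joint speeds; "joint_efforts": joint torques, N m; "ee_pos": TCP position; "tcp_rot": TCP orientation; "wrist_force": force on the tool from outside, world axes, zero at the start; "torque": the same for the moment, N m; "opening": finger opening in m; "grasp_force": force on a finger pad.
Only numpy, scipy, OpenCV 4.12 (cv2) and the standard library are available. Lean on these libraries where they do the work, as an engineer would, in place of code of your own. Each camera call takes 0.05 s, during which the arm holds its last target. There are 200 camera calls.

TASK

Gather the four sealed specimen pots into the red tray: stand each one upright in the middle of the compartment whose floor pad has the colour of its lid, and keep the pots upright on the way. Leave the open pot without a lid and the brown reagent jar standing where they are.

Things in the scene. Friction and masses are not known exactly. Their poses are not given: they have to be found in the camera images.
- pot_yellow: sealed specimen pot: upright white cylinder 39 mm in diameter with a paper band and, from 49 to 65 mm above its base, a yellow screw lid 44 mm in diameter; total height 65 mm, about 40 to 85 g. Loose, starts standing on the bench. Origin: centre of its underside, z up; round, so its yaw has no meaning
- pot_blue: sealed specimen pot: upright white cylinder 39 mm in diameter with a paper band and, from 49 to 65 mm above its base, a blue screw lid 44 mm in diameter; total height 65 mm, about 40 to 85 g. Loose, starts standing on the bench. Origin: centre of its underside, z up; round, so its yaw has no meaning
- pot_green: sealed specimen pot: upright white cylinder 39 mm in diameter with a paper band and, from 49 to 65 mm above its base, a green screw lid 44 mm in diameter; total height 65 mm, about 40 to 85 g. Loose, starts standing on the bench. Origin: centre of its underside, z up; round, so its yaw has no meaning
- pot_black: sealed specimen pot: upright white cylinder 39 mm in diameter with a paper band and, from 49 to 65 mm above its base, a black screw lid 44 mm in diameter; total height 65 mm, about 40 to 85 g. Loose, starts standing on the bench. Origin: centre of its underside, z up; round, so its yaw has no meaning
- pad_yellow: yellow floor pad, 80 x 80 x 3 mm, filling one of the 2 x 2 compartments of the fixed red tray. Origin: centre of its underside, 4 mm above the bench; the pot stands on its top, 3 mm higher; x, y along its sides. Tray: 174 mm square, sides along the pad's x, y, walls 4 mm thick with tops 28 mm above the bench, compartments 85 mm apart; the colours change places from run to run
- pad_blue: blue floor pad, 80 x 80 x 3 mm, filling one of the 2 x 2 compartments of the fixed red tray. Origin: centre of its underside, 4 mm above the bench; the pot stands on its top, 3 mm higher; x, y along its sides. Tray: 174 mm square, sides along the pad's x, y, walls 4 mm thick with tops 28 mm above the bench, compartments 85 mm apart; the colours change places from run to run
- pad_green: green floor pad, 80 x 80 x 3 mm, filling one of the 2 x 2 compartments of the fixed red tray. Origin: centre of its underside, 4 mm above the bench; the pot stands on its top, 3 mm higher; x, y along its sides. Tray: 174 mm square, sides along the pad's x, y, walls 4 mm thick with tops 28 mm above the bench, compartments 85 mm apart; the colours change places from run to run
- pad_black: black floor pad, 80 x 80 x 3 mm, filling one of the 2 x 2 compartments of the fixed red tray. Origin: centre of its underside, 4 mm above the bench; the pot stands on its top, 3 mm higher; x, y along its sides. Tray: 174 mm square, sides along the pad's x, y, walls 4 mm thick with tops 28 mm above the bench, compartments 85 mm apart; the colours change places from run to run
- open_pot: look-alike that does not belong: an empty white pot without a lid, 39 mm in diameter, 50 mm high, open at the top with a grey inner floor. Loose, stands on the bench among the specimen pots. Origin: centre of its underside, z up
- amber_jar: look-alike that does not belong: a brown (amber) reagent jar, 50 mm in diameter up to 38 mm, sloping shoulder, with a narrower blue cap 33 mm in diameter on top; total height 64 mm. Loose, stands on the bench among the specimen pots. Origin: centre of its underside, z up

How it is judged (in metres and radians):
At the end, for the whole second after the job is handed in: each of the yellow, blue, green and black lidded pots stands upright (within 0.1 rad) on the pad of its own colour, within 15 mm of the pad's centre, released and at rest; the open pot and the amber jar stand upright within 30 mm of where they began (horizontal distance between pot_yellow and pad_yellow below 0.015 m and z of pot_yellow in the frame of pad_yellow below 0.008 m and angle between each of pot_yellow, pot_blue, pot_green, pot_black, open_pot, amber_jar's own z axis and vertical below 0.1 rad and linear speed of each of pot_yellow, pot_blue, pot_green, pot_black below 0.02 m/s and contact force between each of pot_yellow, pot_blue, pot_green, pot_black and the fingers below 0.05 N and horizontal distance between pot_blue and pad_blue below 0.015 m and z of pot_blue in the frame of pad_blue below 0.008 m and horizontal distance between pot_green and pad_green below 0.015 m and z of pot_green in the frame of pad_green below 0.008 m and horizontal distance between pot_black and pad_black below 0.015 m and z of pot_black in the frame of pad_black below 0.008 m and distance of each of open_pot, amber_jar from where it was at the start of the episode below 0.03 m); the robot touches nothing.
It fails at once if a specimen pot is tipped (more than 0.6 rad from upright) (angle between any of pot_yellow, pot_blue, pot_green, pot_black's own z axis and vertical above 0.6 rad).
It fails at once if the open pot is moved by more than 30 mm (distance of open_pot from where it was at the start of the episode above 0.03 m).
It fails at once if the amber jar is moved by more than 30 mm (distance of amber_jar from where it was at the start of the episode above 0.03 m).
It also fails if it takes over 112 s, if anything falls off the work surface, if the arm or the gripper's body presses on something with over 40 N, if the wrist force passes 120 N, or if a joint passes its speed limit or range.

## Working session

There is one attempt and no reset: what is moved stays moved. The work goes in short steps, Python scripts to look and compute and a shell command to move; the robot and the scene stay as the last step left them, time stands still between calls to the robot, and variables do not carry over. Pictures are saved under pics/ and viewed, at most 14 in all, crops included, and the job is handed in when it is done.

```bash
ls; mkdir -p pics
python3 - <<'E'
from workcell import bot
import cv2
o=bot.get_obs();print({k:o[k] for k in("time","ee_pos","tcp_rot","opening")})
for n in("top","scene"):
    cv2.imwrite(f"pics/{n}0.png",bot.camera(n));i=bot.camera_info(n);print(n,i)
E
```

```text
drive.py
pics
workcell.py
{'time': 0.0, 'ee_pos': array([0.13270923, 0.53355204, 0.25555802]), 'tcp_rot': array([-1.79921587e+02,  1.05175579e-03,  1.66030709e+02]), 'opening': 0.08545875760549199}
top {'mtx': array([[482.76412563,   0.        , 324.33503276],
       [  0.        , 482.76412563, 194.31130752],
       [  0.        ,   0.        ,   1.        ]]), 'k1': -0.0919075448453919, 'extrinsics': array([[-0.01862147, -0.98773595,  0.15501913,  0.3990634 ],
       [-0.999733  ,  0.01627298, -0.01640505, -0.01767403],
       [ 0.01368123, -0.15528323, -0.98777525,  1.06459069],
       [ 0.        ,  0.        ,  0.        ,  1.        ]])}
scene {'mtx': array([[405.58490535,   0.        , 316.33091097],
       [  0.        , 405.58490535, 201.96470851],
       [  0.        ,   0.        ,   1.        ]]), 'k1': -0.08664255523625213, 'extrinsics': array([[-0.40413204,  0.65878828, -0.63456701,  1.02959392],
       [ 0.91451518,  0.27703602, -0.29481016,  0.2129361 ],
       [-0.01841956, -0.6994634 , -0.71443101,  0.59923899],
       [ 0.        ,  0.        ,  0.        ,  1.        ]])}
```

View pics/top0.png

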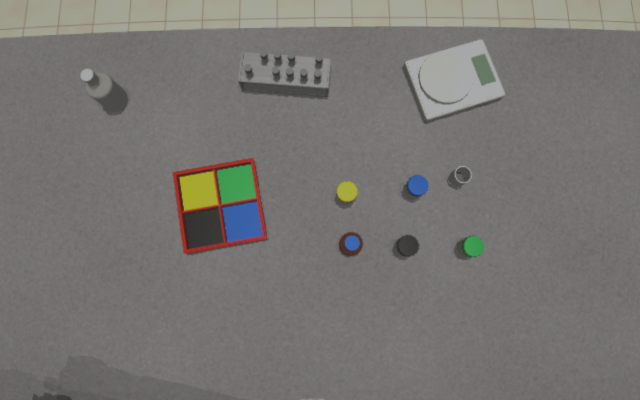

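View pics/scene0.png

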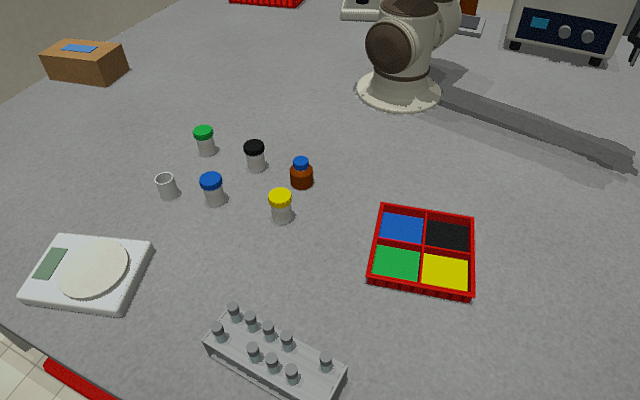

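The top view shows the lids at yellow (347,192), blue (418,186), black (407,246) and green (474,247). The open pot is at (463,175) and the amber cap at (352,243). The tray pads are yellow (199,190), green (237,184), black (204,228) and blue (242,221). The scene view agrees with this, so I'll triangulate the colour blobs across the two views.

```bash
cat > h.py <<'E'
import cv2,numpy as np
from workcell import bot
HSV={'yellow':((22,120,60),(35,255,255)),'green':((45,100,40),(80,255,255)),'blue':((105,120,50),(130,255,255)),'black':((0,0,0),(180,255,48))}
def blob(img,col,seed,r=26):
    """centroid, area of the colour blob nearest the seed"""
    m=cv2.inRange(cv2.cvtColor(img,cv2.COLOR_BGR2HSV),*map(np.array,HSV[col]))
    w=np.zeros_like(m);cv2.circle(w,tuple(map(int,seed)),r,255,-1)
    n,l,s,c=cv2.connectedComponentsWithStats(m&w)
    ok=[i for i in range(1,n) if s[i,4]>40]
    i=min(ok,key=lambda i:np.hypot(*(c[i]-seed)))
    return c[i],s[i]
def ray(info,px):
    K=info['mtx'];k=info['k1'];T=info['extrinsics']
    d=np.r_[cv2.undistortPoints(np.array([[px]],float),K,np.array([k,0,0,0.]))[0,0],1]
    d=T[:3,:3]@d
    return T[:3,3],d/np.linalg.norm(d)
def onplane(info,px,z):
    o,d=ray(info,px);return o+d*(z-o[2])/d[2]
def cross(r1,r2):
    (o1,d1),(o2,d2)=r1,r2
    t=np.linalg.lstsq(np.c_[d1,-d2],o2-o1,rcond=None)[0]
    a,b=o1+t[0]*d1,o2+t[1]*d2
    return (a+b)/2,np.linalg.norm(a-b)
E
python3 - <<'E'
from h import *
t=cv2.imread('pics/top0.png');s=cv2.imread('pics/scene0.png')
it=bot.camera_info('top');is_=bot.camera_info('scene')
P={'lid yellow':((347,192),(280,197)),'lid blue':((418,186),(211,180)),'lid black':((407,246),(254,147)),'lid green':((474,247),(203,132)),
'pad yellow':((199,190),(445,271)),'pad green':((237,184),(396,262)),'pad black':((204,228),(447,235)),'pad blue':((242,221),(402,227)),'cap blue':((352,243),(301,162))}
for n,(a,b) in P.items():
    c=n.split()[1];r=14 if n[0]!='p' else 34
    ca,sa=blob(t,c,a,r);cb,sb=blob(s,c,b,r)
    p,g=cross(ray(it,ca),ray(is_,cb))
    z=.058 if n[0]!='p' else .007
    print(n,ca.round(1),sa[2:],cb.round(1),sb[2:],p.round(4),'gap',round(g,4),'plane',onplane(it,ca,z).round(4)[:2],onplane(is_,cb,z).round(4)[:2])
print('open',onplane(it,(463,175),.05))
E
```

```text
lid yellow [346.5 191.4] [ 22  22 338] [279.5 197.4] [ 24  22 419] [ 0.5627 -0.0813  0.0554] gap 0.0005 plane [ 0.5624 -0.0814] [ 0.5648 -0.0797]
lid blue [417.2 185.1] [ 21  21 327] [210.2 180.4] [ 23  20 357] [ 0.5739 -0.2328  0.0554] gap 0.0008 plane [ 0.5737 -0.2326] [ 0.576  -0.2302]Traceback (most recent call last):
  File "<stdin>", line 8, in <module>
  File "h.py", line 10, in blob
    i=min(ok,key=lambda i:np.hypot(*(c[i]-seed)))
ValueError: min() iterable argument is empty
```

Run:
```python
import cv2
t=cv2.imread('pics/top0.png');s=cv2.imread('pics/scene0.png')
for im,(x,y) in((t,(407,246)),(s,(254,147)),(t,(204,228)),(s,(447,235))):
    print(im.max(2)[y,x-20:x+21:2],im.max(2)[y-20:y+21:2,x])
```

```text
[111 112 112  94  69  46  65  66  64  63  65  62  62  59  60  61 104 118
 120 118 119] [118 119 118 119 101  62  62  63  62  63  65  62  64  63  64  70 105 117
 119 117 117]
[147 148 147 144 159  18  28  30  36  19  27  28  27  27  15  85 147 145
 141 139 139] [141 143 136 145 143 148   8  30  32  32  27  33  16   3  11 123 118 110
 111 114 120]
[ 79  55  54  53  53  53  53  54  53  54  55  54  55  56  56  58  56  58
  63 147  91] [148  65  53  54  54  54  54  53  55  53  55  54  55  56  55  55  55  55
  58 132 164]
[34 35 26 35 28 36 30 30 31 36 33 28 34 31 24 36 28 30 32 32 41] [116 104 102 108  36  26  32  32  30  28  33  26  29  32  29  26  35 210
  96 108 100]
```

```bash
sed -i 's/255,48))/255,78))/' h.py
python3 - <<'E'
from h import *
t=cv2.imread('pics/top0.png');s=cv2.imread('pics/scene0.png')
it=bot.camera_info('top');is_=bot.camera_info('scene')
P={'lid yellow':((347,192),(280,197)),'lid blue':((418,186),(211,180)),'lid black':((407,246),(254,147)),'lid green':((474,247),(203,132)),
'pad yellow':((199,190),(445,271)),'pad green':((237,184),(396,262)),'pad black':((204,228),(447,235)),'pad blue':((242,221),(402,227)),'cap blue':((352,243),(301,162))}
for n,(a,b) in P.items():
    c=n.split()[1];r=14 if n[0]!='p' else 34
    ca,sa=blob(t,c,a,r);cb,sb=blob(s,c,b,r)
    p,g=cross(ray(it,ca),ray(is_,cb))
    z=.058 if n[0]!='p' else .007
    print(n,ca.round(1),sa[2:],cb.round(1),sb[2:],p.round(4),'gap',round(g,4),'plane',onplane(it,ca,z).round(4)[:2],'r',np.hypot(*p[:2]).round(3))
print('open',onplane(it,(463,175),.05))
E
```

```text
lid yellow [346.5 191.4] [ 22  22 338] [279.5 197.4] [ 24  22 419] [ 0.5627 -0.0813  0.0554] gap 0.0005 plane [ 0.5624 -0.0814] r 0.569
lid blue [417.2 185.1] [ 21  21 327] [210.2 180.4] [ 23  20 357] [ 0.5739 -0.2328  0.0554] gap 0.0008 plane [ 0.5737 -0.2326] r 0.619
lid black [405.9 246. ] [ 25  22 422] [253.3 147.2] [ 22  17 298] [ 0.4458 -0.2047  0.0547] gap 0.0031 plane [ 0.4449 -0.2027] r 0.491
lid green [472.8 246.1] [ 21  21 354] [202.4 132.2] [ 20  16 260] [ 0.4416 -0.3457  0.0545] gap 0.0007 plane [ 0.4416 -0.3449] r 0.561
pad yellow [197.9 190.2] [  39   40 1187] [444.9 271.7] [  47   38 1399] [0.5779 0.2449 0.0135] gap 0.0008 plane [0.579  0.2462] r 0.628
pad green [235.7 183.3] [  39   39 1186] [396.  262.5] [  49   37 1327] [0.5917 0.1609 0.0136] gap 0.0008 plane [0.593  0.1616] r 0.613
pad black [202.3 227.6] [  40   41 1275] [447.2 235.2] [  45   33 1125] [0.4946 0.2327 0.0142] gap 0.0003 plane [0.4953 0.2345] r 0.547
pad blue [241.6 220.9] [  40   39 1198] [401.2 227.2] [  45   32 1045] [0.5081 0.1471 0.0133] gap 0.0004 plane [0.5088 0.1479] r 0.529
cap blue [351.6 242.8] [ 16  15 184] [300.3 162.7] [ 16  15 190] [ 0.4541 -0.0892  0.0545] gap 0.0006 plane [ 0.454  -0.0892] r 0.463
open [ 0.59569303 -0.33577454  0.05      ]
```

```bash
cat > to.py <<'E'
import sys,numpy as np
from scipy.spatial.transform import Rotation as R
from workcell import bot
o=bot.get_obs();r=R.from_euler('xyz',o['tcp_rot'],degrees=True)
p=o['ee_pos']
for a in sys.argv[1:]:
    g=np.array(a.split(','),float);d=r.inv().apply(g-p);print(a,'tool shift',d.round(4),'rows',round(np.linalg.norm(d)/.0417,1));p=g
print('t',round(o['time'],2),'q',np.round(o['q'],1))
E
python3 to.py .563,-.081,.18
```

```text
.563,-.081,.18 tool shift [-0.5659 -0.4924  0.0762] rows 18.1
t 0.1 q [76.   5.  10.  95.1 -0.  90. ]
```

```bash
D="python3 drive.py"
python3 drive.py '-.035 -.031 .005 0 .07; -.07 -.062 .01 0 .07; -.105 -.093 .014 0 .07; -.14 -.123 .019 0 .07; -.14 -.123 .019 0 .07'
python3 drive.py '-.035 -.031 .005 0 .07; -.07 -.062 .01 0 .07; -.105 -.093 .014 0 .07; -.14 -.123 .019 0 .07; -.14 -.123 .019 0 .07'
python3 to.py .563,-.081,.18
```

```text
time: 0.52
ee_pos: [0.2401, 0.3775, 0.2368]
tcp_rot: [-179.9, 0.0, 166.0]
wrist_force: [-0.1, 0.3, -1.1]
opening: 0.0702
grasp_force: 0.0
time: 0.93
ee_pos: [0.3463, 0.2243, 0.2177]
tcp_rot: [-180.0, 0.0, 165.9]
wrist_force: [-0.1, 0.9, -0.8]
opening: 0.07
grasp_force: 0.0
.563,-.081,.18 tool shift [-0.2844 -0.2434  0.038 ] rows 9.0
t 0.93 q [ 33.  -14.4 -12.3  92.1  -0.   47. ]
```

Tracking is good, so I'll continue to a point above yellow, then look with the wrist camera.

```bash
python3 drive.py '-.035 -.031 .005 0 .07; -.07 -.062 .01 0 .07; -.105 -.093 .014 0 .07; -.142 -.122 .019 0 .07; -.142 -.122 .019 0 .07'
python3 drive.py '-.035 -.031 .005 0 .07; -.07 -.062 .01 0 .07; -.105 -.093 .014 0 .07; -.142 -.122 .019 0 .07; -.142 -.122 .019 0 .07'
python3 - <<'E'
from h import *
i=bot.camera_info('wrist');im=bot.camera('wrist');cv2.imwrite('pics/w1.png',im);print(i)
E
python3 to.py .563,-.081,.18 .563,-.081,.063
```

```text
time: 1.35
ee_pos: [0.4548, 0.0715, 0.1984]
tcp_rot: [-180.0, -0.0, 165.9]
wrist_force: [0.1, 0.1, -0.4]
opening: 0.0703
grasp_force: 0.0
time: 1.77
ee_pos: [0.5632, -0.0814, 0.1788]
tcp_rot: [-180.0, -0.0, 165.9]
wrist_force: [-0.6, 0.2, -0.1]
opening: 0.0698
grasp_force: 0.0
{'mtx': array([[289.11736133,   0.        , 321.46211825],
       [  0.        , 289.11736133, 198.14808357],
       [  0.        ,   0.        ,   1.        ]]), 'k1': -0.04153609506331659, 'extrinsics': array([[ 2.42373726e-01,  9.31911676e-01,  2.69806608e-01,
         4.95449949e-01],
       [ 9.70182942e-01, -2.32758690e-01, -6.75903175e-02,
        -6.60162439e-02],
       [-1.88373624e-04,  2.78143886e-01, -9.60539402e-01,
         2.95792868e-01],
       [ 0.00000000e+00,  0.00000000e+00,  0.00000000e+00,
         1.00000000e+00]])}
.563,-.081,.18 tool shift [ 0.0014  0.0014 -0.002 ] rows 0.1
.563,-.081,.063 tool shift [-1.00e-04  1.00e-04  1.17e-01] rows 2.8
t 1.82 q [-8.3  6.9  3.5 86.7 -0.1  5.8]
```

View pics/w1.png

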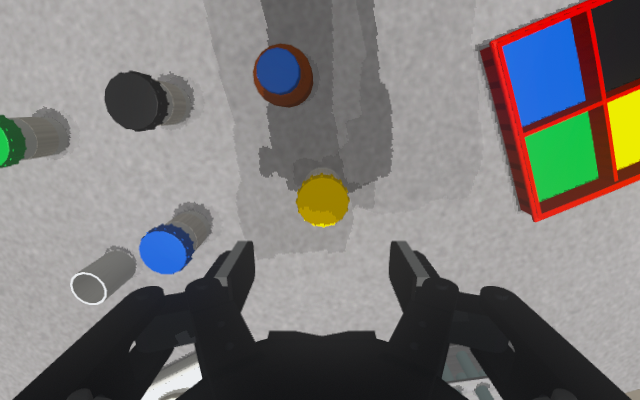

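The wrist view shows the yellow lid at (323,200). Cast onto z=0.065 that gives about (0.560, -0.082), which agrees with the triangulation. The fingers are clear of it, so I'll descend and grasp.

```bash
python3 drive.py '0 0 .04 0 .07; .001 .001 .08 0 .07; .001 .001 .1155 0 .07; .001 .001 .1155 0 .07' 40
python3 drive.py '0 0 0 0 .03; 0 0 0 0 .03; 0 0 0 0 .03; 0 0 0 0 .03; 0 0 0 0 .03' 40
python3 drive.py '0 0 0 0 .03; 0 0 0 0 .03; 0 0 0 0 .03'
```

```text
time: 2.15
ee_pos: [0.5568, -0.0762, 0.057]
tcp_rot: [-179.9, -0.7, 166.0]
wrist_force: [-1.5, 0.1, -1.0]
opening: 0.0697
grasp_force: 0.0
time: 2.57
ee_pos: [0.5625, -0.0768, 0.0674]
tcp_rot: [180.0, 0.2, 166.0]
wrist_force: [-0.1, -0.3, 7.5]
opening: 0.0425
grasp_force: 41.2
time: 2.82
ee_pos: [0.5625, -0.0769, 0.0674]
tcp_rot: [180.0, 0.2, 166.0]
wrist_force: [0.6, 0.6, 7.9]
opening: 0.0425
grasp_force: 41.2
```

```bash
python3 drive.py '0 0 -.02 0 .03; 0 0 -.05 0 .03; 0 0 -.08 0 .03; 0 0 -.09 0 .03; 0 0 -.09 0 .03'
python3 - <<'E'
from h import *
cv2.imwrite('pics/s1.png',cv2.resize(bot.camera('scene')[120:300,180:480],None,fx=2,fy=2))
E
python3 to.py .578,.244,.163
```

```text
time: 3.23
ee_pos: [0.5627, -0.0769, 0.159]
tcp_rot: [180.0, 0.4, 166.0]
wrist_force: [-0.3, 0.0, -0.6]
opening: 0.0428
grasp_force: 40.9
.578,.244,.163 tool shift [ 0.0618  0.3152 -0.0067] rows 7.7
t 3.28 q [-7.8  6.3  0.5 84.  -0.   6.2]
```

View pics/s1.png

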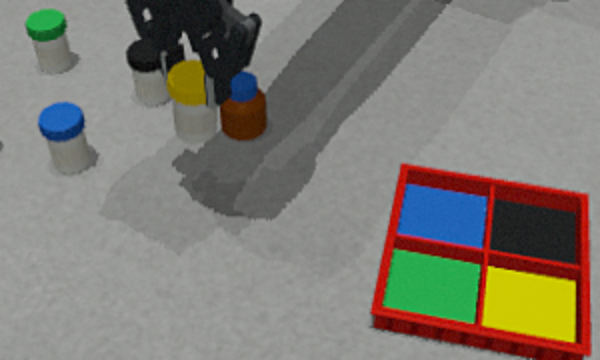

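The scene crop shows the yellow pot hanging upright by its lid between the fingers. Next I'll carry it to the yellow pad.

```bash
python3 drive.py '.005 .025 0 0 .03; .011 .06 0 0 .03; .018 .095 0 0 .03; .025 .13 0 0 .03; .031 .158 0 0 .03'
python3 drive.py '.007 .035 0 0 .03; .014 .07 0 0 .03; .021 .105 0 0 .03; .027 .135 0 0 .03; .031 .157 0 0 .03'
python3 drive.py '0 0 0 0 .03; 0 0 0 0 .03;0 0 0 0 .03'
python3 to.py .578,.244,.163 .578,.244,.0755
```

```text
time: 3.7
ee_pos: [0.5684, 0.0862, 0.1528]
tcp_rot: [-180.0, -0.1, 166.1]
wrist_force: [0.3, -0.1, -0.6]
opening: 0.0429
grasp_force: 40.9
time: 4.12
ee_pos: [0.576, 0.2464, 0.1525]
tcp_rot: [-179.9, -0.1, 166.1]
wrist_force: [0.5, -1.1, -0.9]
opening: 0.0427
grasp_force: 40.9
time: 4.37
ee_pos: [0.5765, 0.2433, 0.1534]
tcp_rot: [-179.9, -0.1, 166.0]
wrist_force: [-0.6, -0.1, 0.5]
opening: 0.0427
grasp_force: 40.9
.578,.244,.163 tool shift [-0.0013  0.001  -0.0096] rows 0.2
.578,.244,.0755 tool shift [-0.0001  0.0001  0.0875] rows 2.1
t 4.37 q [22.9 14.7  9.8 85.2 -0.  36.9]
```

```bash
python3 drive.py '-.001 .001 .02 0 .03; -.001 .001 .045 0 .03; -.001 .001 .065 0 .03; -.001 .001 .074 0 .03; -.001 .001 .078 0 .03'
python3 drive.py '0 0 0 0 .03; 0 0 0 0 .03;0 0 0 0 .03'
python3 drive.py '0 0 0 0 .05; 0 0 0 0 .065; 0 0 0 0 .065;0 0 0 0 .065'
python3 drive.py '0 0 -.02 0 .065; 0 0 -.055 0 .065; 0 0 -.085 0 .065;0 0 -.1 0 .065;0 0 -.1 0 .065'
python3 - <<'E'
from h import *
i=bot.camera_info('wrist');im=bot.camera('wrist');cv2.imwrite('pics/w2.png',im)
t=bot.camera('top');cv2.imwrite('pics/t2.png',cv2.resize(t[140:270,160:360],None,fx=3,fy=3))
E
python3 to.py .446,-.2055,.17
```

```text
time: 4.78
ee_pos: [0.5774, 0.2431, 0.0748]
tcp_rot: [-179.9, -0.1, 165.9]
wrist_force: [0.3, -0.6, 0.1]
opening: 0.0425
grasp_force: 40.9
time: 5.03
ee_pos: [0.5789, 0.2447, 0.0784]
tcp_rot: [179.9, 0.1, 166.0]
wrist_force: [-0.1, -0.3, -0.2]
opening: 0.043
grasp_force: 40.9
time: 5.37
ee_pos: [0.5783, 0.2448, 0.0772]
tcp_rot: [180.0, 0.0, 166.0]
wrist_force: [0.2, 0.4, -0.4]
opening: 0.065
grasp_force: 0.0
time: 5.78
ee_pos: [0.5795, 0.2453, 0.1816]
tcp_rot: [179.8, 0.3, 166.0]
wrist_force: [0.8, -0.0, 0.0]
opening: 0.065
grasp_force: 0.0
.446,-.2055,.17 tool shift [ 0.0198 -0.469   0.0068] rows 11.3
t 5.88 q [22.9 14.9 12.6 87.7  0.  36.9]
```

View pics/w2.png

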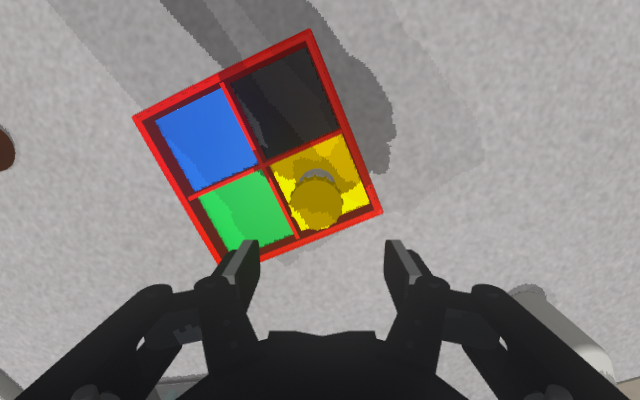

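The wrist view shows the yellow pot upright in the yellow compartment, with its lid at (316,203). The tray rim corners are at (134,117), (308,30) and (382,212). I'll compare the pot with the pad centre in numbers.

Run:
```python
from h import *
i=bot.camera_info('wrist')
A,B,C=[onplane(i,p,.028)[:2] for p in((134,117),(308,30),(382,212))]
c=(A+C)/2;u=(B-A)/np.linalg.norm(B-A);v=(C-B)/np.linalg.norm(C-B)
print(A,B,C,'sides',np.linalg.norm(B-A),np.linalg.norm(C-B),'centre',c)
for n,s,t in(('blue',-1,-1),('black',1,-1),('yellow',1,1),('green',-1,1)):print(n,(c+.0425*(s*u+t*v)).round(4))
print('lid',onplane(i,(316,203),.072))
```

```text
[0.47086672 0.09560157] [0.4419544  0.26570238] [0.6135443  0.29550025] sides 0.17254045300377985 0.17415798731050414 centre [0.54220551 0.19555091]
blue [0.5075 0.1464]
black [0.4932 0.2302]
yellow [0.577  0.2447]
green [0.5912 0.1609]
lid [0.57614831 0.23943005 0.072     ]
```

The rim sides measure 173 and 174 mm, as they should. The pad centres match the triangulation and the pot is within about 5 mm of its pad. Next is black.

```bash
python3 drive.py '.001 -.03 .001 0 .065; .003 -.07 .001 0 .065; .005 -.11 .002 0 .065; .007 -.15 .002 0 .065; .007 -.156 .002 0 .065'
python3 drive.py '.001 -.04 .001 0 .065; .003 -.08 .001 0 .065; .005 -.12 .002 0 .065; .007 -.156 .002 0 .065; .007 -.156 .002 0 .065'
python3 drive.py '.001 -.04 .001 0 .065; .003 -.08 .001 0 .065; .005 -.12 .002 0 .065; .007 -.157 .002 0 .065; .007 -.157 .002 0 .065'
python3 drive.py '0 0 0 0 .065; 0 0 0 0 .065;0 0 0 0 .065' | sed -n 2p
python3 - <<'E'
from h import *
i=bot.camera_info('wrist');im=bot.camera('wrist');cv2.imwrite('pics/w3.png',im)
c,s=blob(im,'black',(320,200),60);print(c,s,onplane(i,c,.063))
E
python3 to.py .446,-.2055,.17 .446,-.2055,.063
```

```text
time: 6.3
ee_pos: [0.5314, 0.0907, 0.1733]
tcp_rot: [-179.9, -0.1, 165.9]
wrist_force: [-0.7, -1.1, -0.7]
opening: 0.065
grasp_force: 0.0
time: 6.72
ee_pos: [0.4871, -0.059, 0.1714]
tcp_rot: [-179.9, -0.1, 165.8]
wrist_force: [0.0, -0.2, 0.1]
opening: 0.065
grasp_force: 0.0
time: 7.13
ee_pos: [0.4425, -0.2096, 0.1692]
tcp_rot: [-179.9, -0.1, 165.8]
wrist_force: [-0.5, 0.7, 0.1]
opening: 0.0648
grasp_force: 0.0
ee_pos: [0.4448, -0.2043, 0.1701]
[320.80532875 205.5947572 ] [ 293  178   56   56 2327] [ 0.44598433 -0.20665046  0.063     ]
.446,-.2055,.17 tool shift [-0.0014 -0.001   0.0003] rows 0.0
.446,-.2055,.063 tool shift [-1.00e-04 -0.00e+00  1.07e-01] rows 2.6
t 7.43 q [-24.7  -4.1  -8.6  85.6   0.  -10.8]
```

```bash
python3 drive.py '-.001 -.001 .035 0 .065; -.001 -.001 .07 0 .065; -.001 -.001 .1 0 .065; -.001 -.001 .107 0 .065; -.001 -.001 .107 0 .065'
python3 drive.py '0 0 0 0 .03; 0 0 0 0 .03; 0 0 0 0 .03; 0 0 0 0 .03; 0 0 0 0 .03' 40
python3 drive.py '0 0 0 0 .03; 0 0 0 0 .03; 0 0 0 0 .03'
python3 drive.py '0 0 -.02 0 .03; 0 0 -.05 0 .03; 0 0 -.08 0 .03; 0 0 -.1 0 .03; 0 0 -.1 0 .03'
python3 drive.py '0 0 0 0 .03; 0 0 0 0 .03; 0 0 0 0 .03'
python3 to.py .494,.2315,.163
```

```text
time: 7.85
ee_pos: [0.4443, -0.2051, 0.0619]
tcp_rot: [180.0, -0.2, 166.1]
wrist_force: [-0.1, -0.2, 0.7]
opening: 0.0651
grasp_force: 0.0
time: 8.27
ee_pos: [0.4466, -0.2068, 0.0661]
tcp_rot: [180.0, 0.2, 166.0]
wrist_force: [1.0, 2.4, 7.9]
opening: 0.0424
grasp_force: 40.9
time: 8.52
ee_pos: [0.4466, -0.2069, 0.0661]
tcp_rot: [180.0, 0.2, 166.0]
wrist_force: [0.8, 3.5, 7.4]
opening: 0.0421
grasp_force: 40.9
time: 8.93
ee_pos: [0.4471, -0.2075, 0.1696]
tcp_rot: [-179.9, 0.5, 166.0]
wrist_force: [0.2, -0.3, -1.2]
opening: 0.0428
grasp_force: 40.8
time: 9.18
ee_pos: [0.4449, -0.2065, 0.1628]
tcp_rot: [180.0, -0.1, 166.0]
wrist_force: [0.2, -0.4, -1.1]
opening: 0.0425
grasp_force: 40.8
.494,.2315,.163 tool shift [ 0.0581  0.4369 -0.    ] rows 10.6
t 9.18 q [-24.9  -3.9  -9.2  84.8  -0.  -10.9]
```

```bash
python3 drive.py '.003 .025 0 0 .03; .008 .06 0 0 .03; .013 .097 0 0 .03; .018 .133 0 0 .03; .02 .15 0 0 .03'
python3 drive.py '.005 .035 0 0 .03; .01 .07 0 0 .03; .014 .105 0 0 .03; .018 .14 0 0 .03; .02 .15 0 0 .03'
python3 drive.py '.005 .035 0 0 .03; .01 .07 0 0 .03; .014 .105 0 0 .03; .018 .13 0 0 .03; .018 .137 0 0 .03'
python3 drive.py '0 0 0 0 .03; 0 0 0 0 .03; 0 0 0 0 .03'
python3 to.py .494,.2315,.163 .494,.2315,.0745
```

```text
time: 9.6
ee_pos: [0.4615, -0.0532, 0.1628]
tcp_rot: [180.0, -0.1, 166.1]
wrist_force: [0.9, 0.2, -0.2]
opening: 0.0425
grasp_force: 40.9
time: 10.02
ee_pos: [0.4786, 0.0978, 0.1626]
tcp_rot: [180.0, -0.1, 166.2]
wrist_force: [-0.5, -0.9, -0.3]
opening: 0.0427
grasp_force: 41.0
time: 10.43
ee_pos: [0.494, 0.2342, 0.1624]
tcp_rot: [-180.0, -0.1, 166.2]
wrist_force: [1.2, -0.2, -0.5]
opening: 0.0427
grasp_force: 41.1
time: 10.68
ee_pos: [0.4944, 0.2302, 0.1635]
tcp_rot: [-180.0, -0.0, 166.0]
wrist_force: [0.1, 0.3, -0.5]
opening: 0.0422
grasp_force: 41.1
.494,.2315,.163 tool shift [0.0007 0.0012 0.0005] rows 0.0
.494,.2315,.0745 tool shift [-0.      0.0001  0.0885] rows 2.1
t 10.68 q [25.   3.5 -1.7 84.8 -0.  39. ]
```

```bash
python3 drive.py '.001 .001 .025 0 .03; .001 .001 .05 0 .03; .001 .001 .072 0 .03; .001 .001 .083 0 .03; .001 .001 .0885 0 .03'
python3 drive.py '0 0 0 0 .03; 0 0 0 0 .03;0 0 0 0 .03'
python3 drive.py '0 0 0 0 .05; 0 0 0 0 .065; 0 0 0 0 .065;0 0 0 0 .065'
python3 drive.py '0 0 -.02 0 .065; 0 0 -.055 0 .065; 0 0 -.085 0 .065;0 0 -.1 0 .065;0 0 -.1 0 .065'
python3 - <<'E'
from h import *
im=bot.camera('wrist');cv2.imwrite('pics/w4.png',im)
E
python3 to.py .574,-.233,.175
```

```text
time: 11.1
ee_pos: [0.4931, 0.2312, 0.0737]
tcp_rot: [-179.9, -0.1, 165.9]
wrist_force: [-0.8, -0.2, 0.4]
opening: 0.0428
grasp_force: 41.1
time: 11.35
ee_pos: [0.4945, 0.2328, 0.0768]
tcp_rot: [179.9, 0.1, 166.0]
wrist_force: [0.3, -0.0, -0.5]
opening: 0.0427
grasp_force: 41.1
time: 11.68
ee_pos: [0.4939, 0.2328, 0.0757]
tcp_rot: [180.0, 0.0, 166.0]
wrist_force: [0.5, -0.3, -0.4]
opening: 0.065
grasp_force: 0.0
time: 12.1
ee_pos: [0.4951, 0.2334, 0.1797]
tcp_rot: [179.8, 0.3, 166.0]
wrist_force: [0.6, 0.6, 1.2]
opening: 0.0651
grasp_force: 0.0
.574,-.233,.175 tool shift [-0.1896 -0.4332  0.0018] rows 11.3
t 12.15 q [25.2  3.4 -0.3 86.1  0.  39.2]
```

View pics/w4.png

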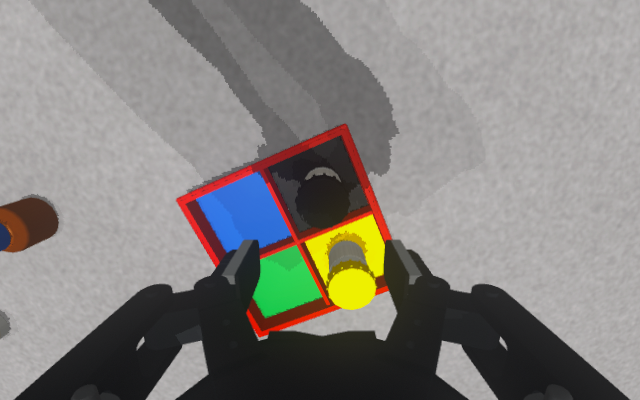

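Black (lid at 322,200) and yellow (350,288) both stand upright in their own compartments. Next is blue.

```bash
python3 drive.py '-.012 -.028 0 0 .065; -.028 -.064 0 0 .065; -.044 -.1 0 0 .065; -.06 -.137 0 0 .065; -.063 -.144 0 0 .065' | head -2
python3 drive.py '-.015 -.035 0 0 .065; -.031 -.071 0 0 .065; -.047 -.107 0 0 .065; -.063 -.144 0 0 .065; -.063 -.144 0 0 .065' | head -2
python3 drive.py '-.015 -.035 0 0 .065; -.031 -.071 0 0 .065; -.047 -.107 0 0 .065; -.063 -.145 0 0 .065; -.063 -.145 0 0 .065' | head -2
python3 drive.py '0 0 0 0 .065; 0 0 0 0 .065;0 0 0 0 .065' | sed -n 2p
python3 - <<'E'
from h import *
i=bot.camera_info('wrist');im=bot.camera('wrist')
c,s=blob(im,'blue',(320,200),60);print(c,s,onplane(i,c,.063))
E
python3 to.py .574,-.233,.17 .574,-.233,.063
```

```text
time: 12.57
ee_pos: [0.52, 0.0733, 0.1738]
time: 12.98
ee_pos: [0.5466, -0.0825, 0.1736]
time: 13.4
ee_pos: [0.5725, -0.2385, 0.1727]
ee_pos: [0.5725, -0.2319, 0.1747]
[322.28409091 203.30590909] [ 296  176   54   54 2200] [ 0.57351499 -0.23296089  0.063     ]
.574,-.233,.17 tool shift [-0.0016 -0.0008  0.0051] rows 0.1
.574,-.233,.063 tool shift [-0.    -0.     0.107] rows 2.6
t 13.7 q [-22.   13.5  10.7  87.2   0.   -8.2]
```

```bash
python3 drive.py '-.001 -.001 .035 0 .065; -.001 -.001 .07 0 .065; -.001 -.001 .1 0 .065; -.001 -.001 .111 0 .065; -.001 -.001 .111 0 .065' | head -2
python3 drive.py '0 0 0 0 .03; 0 0 0 0 .03; 0 0 0 0 .03; 0 0 0 0 .03; 0 0 0 0 .03' 40
python3 drive.py '0 0 0 0 .03; 0 0 0 0 .03; 0 0 0 0 .03'
python3 drive.py '0 0 -.02 0 .03; 0 0 -.05 0 .03; 0 0 -.08 0 .03; 0 0 -.1 0 .03; 0 0 -.1 0 .03'
python3 drive.py '0 0 0 0 .03; 0 0 0 0 .03; 0 0 0 0 .03'
python3 to.py .5078,.1467,.163
```

```text
time: 14.12
ee_pos: [0.5719, -0.2327, 0.0615]
time: 14.53
ee_pos: [0.5746, -0.2346, 0.0668]
tcp_rot: [-180.0, 0.2, 166.0]
wrist_force: [0.6, 2.2, 6.3]
opening: 0.0428
grasp_force: 41.0
time: 14.78
ee_pos: [0.5747, -0.2346, 0.0668]
tcp_rot: [-180.0, 0.2, 166.0]
wrist_force: [-0.2, 1.7, 7.5]
opening: 0.0428
grasp_force: 41.0
time: 15.2
ee_pos: [0.5751, -0.2352, 0.1707]
tcp_rot: [-179.9, 0.5, 166.0]
wrist_force: [0.4, 0.1, 0.3]
opening: 0.0424
grasp_force: 40.8
time: 15.45
ee_pos: [0.5729, -0.2342, 0.163]
tcp_rot: [180.0, -0.1, 166.0]
wrist_force: [-0.9, -0.4, -0.8]
opening: 0.0427
grasp_force: 40.8
.5078,.1467,.163 tool shift [0.1552 0.3539 0.0004] rows 9.3
t 15.45 q [-22.2  13.7   9.6  86.   -0.   -8.3]
```

```bash
python3 drive.py '.011 .025 0 0 .03; .024 .055 0 0 .03; .037 .085 0 0 .03; .048 .11 0 0 .03; .052 .118 0 0 .03' | head -2
python3 drive.py '.012 .027 0 0 .03; .025 .057 0 0 .03; .038 .087 0 0 .03; .049 .112 0 0 .03; .052 .118 0 0 .03' | head -2
python3 drive.py '.012 .027 0 0 .03; .025 .057 0 0 .03; .038 .087 0 0 .03; .049 .112 0 0 .03; .052 .118 0 0 .03' | head -2
python3 drive.py '0 0 0 0 .03; 0 0 0 0 .03; 0 0 0 0 .03' 
python3 to.py .5078,.1467,.163 .5078,.1467,.075
```

```text
time: 15.87
ee_pos: [0.5503, -0.1043, 0.1633]
time: 16.28
ee_pos: [0.5285, 0.0225, 0.1635]
time: 16.7
ee_pos: [0.5068, 0.1492, 0.1634]
time: 16.95
ee_pos: [0.5077, 0.1456, 0.1639]
tcp_rot: [-180.0, -0.0, 166.0]
wrist_force: [0.1, 0.8, 0.2]
opening: 0.0422
grasp_force: 40.9
.5078,.1467,.163 tool shift [0.0002 0.0011 0.0009] rows 0.0
.5078,.1467,.075 tool shift [-0.      0.0001  0.088 ] rows 2.1
t 16.95 q [16.   1.2 -4.1 84.8 -0.  30. ]
```

```bash
python3 drive.py '0 .001 .025 0 .03; 0 .001 .05 0 .03; 0 .001 .072 0 .03; 0 .001 .083 0 .03; 0 .001 .0885 0 .03' | head -2
python3 drive.py '0 0 0 0 .03; 0 0 0 0 .03;0 0 0 0 .03'
python3 drive.py '0 0 0 0 .05; 0 0 0 0 .065; 0 0 0 0 .065;0 0 0 0 .065'
python3 drive.py '0 0 -.02 0 .065; 0 0 -.055 0 .065; 0 0 -.085 0 .065;0 0 -.1 0 .065;0 0 -.1 0 .065' | head -2
python3 to.py .4416,-.3455,.172
```

```text
time: 17.37
ee_pos: [0.5071, 0.1465, 0.074]
time: 17.62
ee_pos: [0.5084, 0.1478, 0.0772]
tcp_rot: [179.9, 0.1, 166.0]
wrist_force: [0.4, -0.4, -0.3]
opening: 0.0427
grasp_force: 40.8
time: 17.95
ee_pos: [0.5078, 0.1479, 0.0762]
tcp_rot: [180.0, 0.0, 166.0]
wrist_force: [0.2, 0.6, 0.2]
opening: 0.065
grasp_force: 0.0
time: 18.37
ee_pos: [0.5091, 0.1483, 0.1801]
.4416,-.3455,.172 tool shift [-0.0536 -0.4955  0.0069] rows 12.0
t 18.37 q [16.2  1.1 -2.4 86.1 -0.  30.2]
```

```bash
python3 drive.py '-.004 -.035 0 0 .065; -.008 -.075 0 0 .065; -.012 -.11 0 0 .065; -.016 -.15 0 0 .065; -.018 -.165 0 0 .065' | head -2
python3 drive.py '-.004 -.04 0 0 .065; -.008 -.08 0 0 .065; -.012 -.12 0 0 .065; -.016 -.155 0 0 .065; -.018 -.165 0 0 .065' | head -2
python3 drive.py '-.004 -.04 0 0 .065; -.008 -.08 0 0 .065; -.012 -.12 0 0 .065; -.016 -.155 0 0 .065; -.018 -.165 0 0 .065' | head -2
python3 drive.py '0 0 0 0 .065; 0 0 0 0 .065;0 0 0 0 .065' | sed -n 2p
python3 - <<'E'
from h import *
i=bot.camera_info('wrist');im=bot.camera('wrist')
c,s=blob(im,'green',(320,200),60);print(c,s,onplane(i,c,.063))
E
python3 to.py .4416,-.3455,.17 .4416,-.3455,.063
```

```text
time: 18.78
ee_pos: [0.4842, -0.0199, 0.1751]
time: 19.2
ee_pos: [0.4618, -0.1848, 0.1749]
time: 19.62
ee_pos: [0.4395, -0.3491, 0.1745]
ee_pos: [0.4408, -0.3444, 0.1754]
[322.73566879 202.91674249] [ 296  176   55   54 2198] [ 0.44179512 -0.34503569  0.063     ]
.4416,-.3455,.17 tool shift [-0.001  -0.001   0.0057] rows 0.1
.4416,-.3455,.063 tool shift [-0.    -0.     0.107] rows 2.6
t 19.92 q [-38.    5.4   1.6  86.2   0.  -24.1]
```

```bash
python3 drive.py '-.001 -.001 .035 0 .065; -.001 -.001 .07 0 .065; -.001 -.001 .1 0 .065; -.001 -.001 .112 0 .065; -.001 -.001 .112 0 .065' | head -2
python3 drive.py '0 0 0 0 .03; 0 0 0 0 .03; 0 0 0 0 .03; 0 0 0 0 .03; 0 0 0 0 .03' 40
python3 drive.py '0 0 0 0 .03; 0 0 0 0 .03; 0 0 0 0 .03'
python3 drive.py '0 0 -.02 0 .03; 0 0 -.05 0 .03; 0 0 -.08 0 .03; 0 0 -.11 0 .03; 0 0 -.11 0 .03'
python3 drive.py '0 0 0 0 .03; 0 0 0 0 .03; 0 0 0 0 .03'
python3 to.py .5915,.161,.173
```

```text
time: 20.33
ee_pos: [0.4403, -0.3447, 0.061]
time: 20.75
ee_pos: [0.4424, -0.3473, 0.0662]
tcp_rot: [-179.9, 0.2, 166.0]
wrist_force: [-0.3, 2.6, 8.2]
opening: 0.0426
grasp_force: 41.0
time: 21.0
ee_pos: [0.4424, -0.3473, 0.0661]
tcp_rot: [-179.9, 0.2, 166.0]
wrist_force: [0.5, 2.6, 7.8]
opening: 0.0427
grasp_force: 41.0
time: 21.42
ee_pos: [0.443, -0.3482, 0.1812]
tcp_rot: [-179.8, 0.5, 166.0]
wrist_force: [1.3, -1.1, -0.0]
opening: 0.0424
grasp_force: 40.8
time: 21.67
ee_pos: [0.4409, -0.3466, 0.1726]
tcp_rot: [180.0, -0.1, 166.0]
wrist_force: [0.4, 0.6, -0.4]
opening: 0.0428
grasp_force: 40.8
.5915,.161,.173 tool shift [-2.350e-02  5.289e-01 -1.000e-04] rows 12.7
t 21.67 q [-38.2   5.7   1.6  86.   -0.  -24.2]
```

```bash
python3 drive.py '-.001 .025 0 0 .03; -.003 .06 0 0 .03; -.004 .095 0 0 .03; -.006 .125 0 0 .03; -.006 .132 0 0 .03' | head -2
python3 drive.py '-.001 .03 0 0 .03; -.003 .065 0 0 .03; -.004 .1 0 0 .03; -.006 .125 0 0 .03; -.006 .132 0 0 .03' | head -2
python3 drive.py '-.001 .03 0 0 .03; -.003 .065 0 0 .03; -.004 .1 0 0 .03; -.006 .125 0 0 .03; -.006 .132 0 0 .03' | head -2
python3 drive.py '-.001 .03 0 0 .03; -.003 .065 0 0 .03; -.004 .1 0 0 .03; -.006 .125 0 0 .03; -.006 .132 0 0 .03' | head -2
python3 drive.py '0 0 0 0 .03; 0 0 0 0 .03; 0 0 0 0 .03'
python3 to.py .5915,.161,.173 .5915,.161,.0745
```

```text
time: 22.08
ee_pos: [0.4793, -0.2166, 0.1726]
time: 22.5
ee_pos: [0.517, -0.0907, 0.1726]
time: 22.92
ee_pos: [0.5548, 0.0354, 0.1726]
time: 23.33
ee_pos: [0.5926, 0.1617, 0.1724]
time: 23.58
ee_pos: [0.5919, 0.1581, 0.1736]
tcp_rot: [-180.0, -0.0, 166.0]
wrist_force: [-0.6, -0.5, -0.2]
opening: 0.0426
grasp_force: 41.1
.5915,.161,.173 tool shift [0.001  0.0027 0.0006] rows 0.1
.5915,.161,.0745 tool shift [-0.      0.0001  0.0985] rows 2.4
t 23.58 q [15.  12.8  9.7 87.  -0.  29. ]
```

```bash
python3 drive.py '.001 .001 .03 0 .03; .001 .001 .06 0 .03; .001 .001 .082 0 .03; .001 .001 .093 0 .03; .001 .001 .0985 0 .03' | head -2
python3 drive.py '0 0 0 0 .03; 0 0 0 0 .03;0 0 0 0 .03'
python3 drive.py '0 0 0 0 .05; 0 0 0 0 .065; 0 0 0 0 .065;0 0 0 0 .065'
python3 drive.py '0 0 -.02 0 .065; 0 0 -.055 0 .065; 0 0 -.085 0 .065;0 0 -.12 0 .065;0 0 -.12 0 .065' | head -2
python3 drive.py '0 -.04 0 0 .065; 0 -.08 0 0 .065; 0 -.12 0 0 .065; 0 -.16 0 0 .065; 0 -.16 0 0 .065' | head -2
python3 drive.py '0 -.04 0 0 .065; 0 -.08 0 0 .065; 0 -.08 0 0 .065; 0 -.08 0 0 .065; 0 -.08 0 0 .065'
python3 - <<'E'
from h import *
t=bot.camera('top');s=bot.camera('scene');cv2.imwrite('pics/t9.png',t);cv2.imwrite('pics/s9.png',s)
E
```

```text
time: 24.0
ee_pos: [0.5904, 0.1595, 0.0737]
time: 24.25
ee_pos: [0.5922, 0.161, 0.0771]
tcp_rot: [179.9, 0.1, 166.0]
wrist_force: [-0.5, -0.8, -0.4]
opening: 0.043
grasp_force: 41.1
time: 24.58
ee_pos: [0.5915, 0.1612, 0.0757]
tcp_rot: [180.0, 0.0, 166.0]
wrist_force: [-0.1, 0.7, -0.5]
opening: 0.0646
grasp_force: 0.0
time: 25.0
ee_pos: [0.5931, 0.1616, 0.203]
time: 25.42
ee_pos: [0.5513, 0.0006, 0.1958]
time: 25.83
ee_pos: [0.5336, -0.0717, 0.1953]
tcp_rot: [180.0, 0.0, 166.0]
wrist_force: [0.0, 0.0, -1.1]
opening: 0.065
grasp_force: 0.0
```

View pics/t9.png

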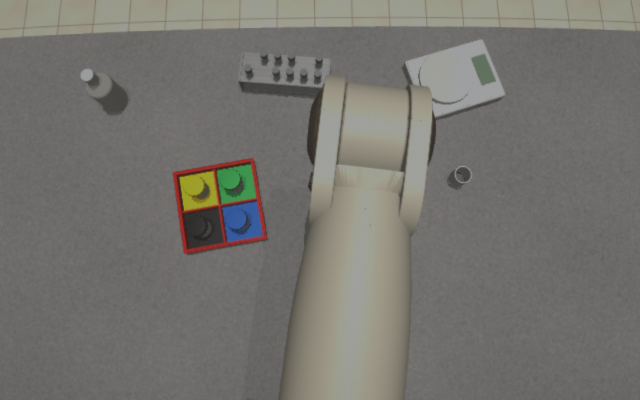

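View pics/s9.png

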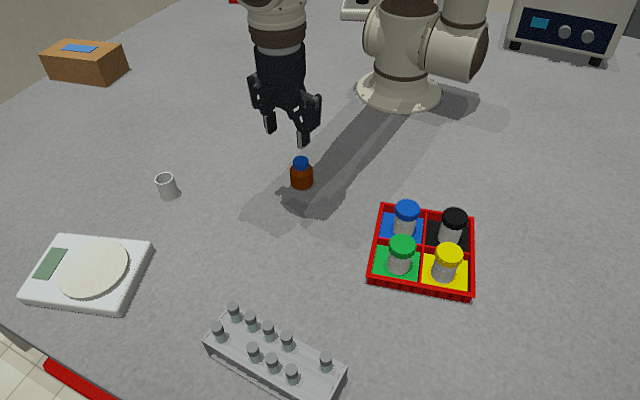

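All four pots stand upright in matching compartments. In the top view the lids are near (197,187), (232,181), (237,220) and (202,227). The open pot at (463,175) and the amber jar at (301,174 in the scene view) haven't moved. I'll check the centring by crossing the two views.

Run:
```python
from h import *
it=bot.camera_info('top');s=bot.camera_info('scene')
for n,a,b,g in(('yellow',(197,187),(449,256),(.5775,.2448)),('green',(232,181),(402,249),(.5915,.161)),('blue',(237,220),(407,212),(.5078,.1467)),('black',(202,227),(453,219),(.494,.2315))):
    p,e=cross(ray(it,a),ray(s,b));print(n,p.round(4),round(e,4),'off',(p[:2]-g).round(4),'top only',(onplane(it,a,.067)[:2]-g).round(4))
o=bot.get_obs();print(o['time'],abs(o['qd']).max())
```

```text
yellow [0.5772 0.2397 0.0553] 0.0068 off [-0.0003 -0.0051] top only [-0.0019 -0.0116]
green [0.5896 0.1642 0.0515] 0.0041 off [-0.0019  0.0032] top only [-0.0043 -0.0016]
blue [0.5057 0.151  0.055 ] 0.0019 off [-0.0021  0.0043] top only [-0.0032  0.0014]
black [0.4915 0.2288 0.0548] 0.0096 off [-0.0025 -0.0027] top only [-0.0029 -0.0105]
25.9333 0.47381293525647294
```

The 7–10 mm gaps for yellow and black come from rough pixel reading, so I'll enlarge both views.

Run:
```python
import cv2,numpy as np
t=cv2.imread('pics/t9.png')[155:257,170:270];s=cv2.imread('pics/s9.png')[195:305,362:482]
f=lambda i:cv2.convertScaleAbs(cv2.resize(i,None,fx=5,fy=5,interpolation=cv2.INTER_CUBIC),alpha=1.5,beta=10)
cv2.imwrite('pics/t9z.png',f(t));cv2.imwrite('pics/s9z.png',f(s))
```

```text
(no output)
```

View pics/t9z.png

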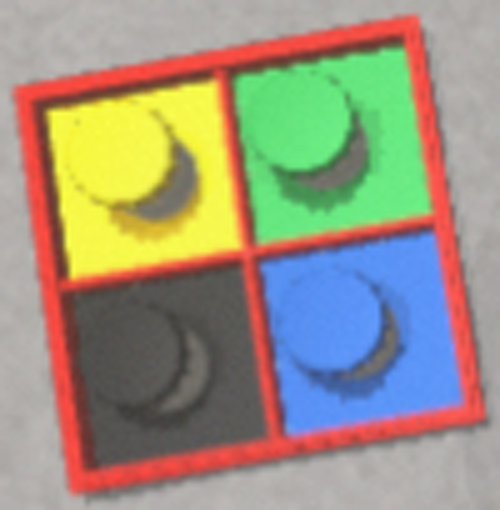

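View pics/s9z.png

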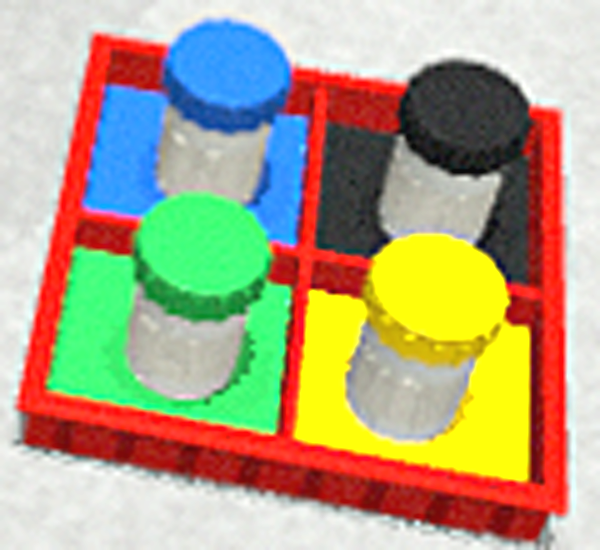

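The enlarged top view puts the lid tops at full-frame pixels yellow (194.2,185.6), green (229.6,178.8), blue (236,219) and black (196.8,226.2). The scene view gives (449.4,252.4), (402.6,243.2), (407.6,208.2) and (455.2,216.6).

Run:
```python
from h import *
it=bot.camera_info('top');s=bot.camera_info('scene')
for n,a,b,g in(('yellow',(194.2,185.6),(449.4,252.4),(.5775,.2448)),('green',(229.6,178.8),(402.6,243.2),(.5915,.161)),('blue',(236,219),(407.6,208.2),(.5078,.1467)),('black',(196.8,226.2),(455.2,216.6),(.494,.2315))):
    p,e=cross(ray(it,a),ray(s,b));print(n,p.round(4),round(e,4),'off',(p[:2]-g).round(4))
```

```text
yellow [0.5785 0.2404 0.067 ] 0.0022 off [ 0.001  -0.0044]
green [0.5913 0.1647 0.0694] 0.0013 off [-0.0002  0.0037]
blue [0.5067 0.151  0.0661] 0.0014 off [-0.0011  0.0043]
black [0.4929 0.2341 0.0648] 0.0032 off [-0.0011  0.0026]
```

All four pots are within 5 mm of their pad centres, with lid tops at about 67 mm (72 mm expected) and everything upright. I'll let the arm settle and hand in.

```bash
python3 drive.py '0 0 0 0 .065; 0 0 0 0 .065; 0 0 0 0 .065; 0 0 0 0 .065; 0 0 0 0 .065' | head -2
python3 -c "
from workcell import bot
print(bot.job_done())"
```

```text
time: 26.35
ee_pos: [0.5335, -0.0716, 0.1952]
the job is handed in; nothing more can be done
None
```

The job is handed in after about 26 s of robot time: all four lidded pots stand upright on their own colour pads, measured within about 5 mm of centre, and the open pot and amber jar were left untouched; the judge's verdict was not shown.

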